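Shut the refractometer's prism cover and set its collar to the marked stop

ROBOT

A 6-joint arm with a two-finger parallel gripper is mounted at the origin on a cart in front of the work surface, level with it; the furniture and walls round the work are solid. World frame = base frame: x ahead of the robot, y to its left, z up, the work surface at z = 0. Lengths are in m, angles in rad, forces in N, time in s.
With the tool pointing down it reaches from about 0.25 to 0.725 m from the base axis. Payload 4 kg.
Tool frame: the origin (TCP) lies at the very end of the fingers, on their centre line; the grasp point (between the pads) lies 19 mm behind it; z points along the fingers, y is the line along which they close (so a half turn about z gives the same grasp; the last joint's range is limited). The gripper opens to 85 mm and grips with 20 to 120 N. Pads are 22 mm wide; open, the fingers measure 114 mm over their backs; the gripper's body (76 mm by 85 mm) begins 54 mm behind the grasp point. The pads swing forward as they close: fully open they stand 13 mm farther back than shut.
Start: joints at [-1.299, 0.241, 0.005, 1.335, 0, 1.571], TCP at [0.134, -0.482, 0.231] pointing down, gripper open.
Joint ranges: [-2.72, 2.72], [-1.05, 1.87], [-1.09, 1.28], [-1.99, 2.15], [-1.42, 1.44], [-3.14, 3.14]. Speed limits (rad/s): [2.79, 2.79, 3.14, 3.14, 3.14, 3.14].

INTERFACE

Orientations are given as a unit quaternion [x, y, z, w].
In Python, from workcell import bot, vision, workorder gives the robot as it stands.
- The arm moves only by the shell command python3 -m creep 'ROWS' [OPENING]. ROWS is JSON, a list of rows, each a list of 2 entries, a list of its own where there are three numbers: the shift along the tool's x, y, z in mm, then the turn, a rotation vector about the tool's x, y, z in rad. In form: [[[dx, dy, dz], [wx, wy, wz]], ...]. A call has 1 to 12 rows; each row shifts and turns the commanded pose from where the row before left it, along the tool's axes as they then stand; what a row does not reach is not made up. A row lasts 1/8 s, in which the tool goes at most 62.5 mm and 10.7 degrees, less where a joint would pass 70% of its speed; a pose out of reach is approached as far as the arm can. A call is refused whole if a number of a shift passes 62.5 or a number of a turn 0.188, either way. A call with a gripper value outside its range is refused whole. OPENING is the finger opening in mm, from 0 to 85.4, set as the call begins (- or left out, the last holds). The fingers move at their own pace and stop on an object; the grip force is fixed at half the most. Time passes only in rows, so rows that do not move let the fingers close. It gives the time, the measured TCP pose, the force, the opening and the grip force at its end, in the units of the state.
- bot.get_obs(): the state, without advancing time (a new reading comes with each control period).
- vision.camera(name): name is "scene" or "top"; returns a dict with "image" (480x640x3 uint8, blue, green, red), "z_map" (480x640 float32, m along the optical axis (not along the pixel's ray), 0 where there is no reading), "K" (3x3 intrinsics, pixels), "rvec" (rotation vector, rad) and "tvec" (3), from world to camera coordinates, as OpenCV has them. Camera axes: x right, y down, z forward; pixel columns grow to the right and rows downward; lengths in m; the calibration is good to about 2 mm. A picture is of the moment at which its call begins.
- workorder.job_done(): hands the job in; it is judged then, once.
Trained networks look in a picture, given as the dict that the camera call returned (one of the last four; its "shot" number tells which), for a name from the list of things; names that differ only in an ending like _2 or _b are one class to them, and where a whole thing is asked for, a point or a joint stands for the part that bears it (a point fixed in the world has none). Each returns a list of dicts, best first, with "score" (0 to 1); they miss things now and then, are a little off and sometimes report something else, mostly with a low value. They report only what shows in the picture. A call takes as long as a camera call.
- vision.spot_in(picture, query): "position" ([column, row] in pixels, amid what is visible of it).
- vision.place_of(picture, query): "position" ([column, row] in pixels: a listed point, or the origin of a listed thing).
The state is a dict: "clock": time; "joint_pos": joint angles; "joint_vel": joint speeds; "tau": joint torques, N m; "eef_pos": TCP position; "tool_rot": TCP orientation; "ft_force": force on the tool from outside, world axes, zero at the start; "ft_torque": the same for the moment, N m; "grip_width": finger opening in m; "grasp_force": force on a finger pad.
Only numpy, scipy, OpenCV 4.12 (cv2) and the standard library are available. Lean on these libraries where they do the work, as an engineer would, in place of code of your own. Each camera call takes 0.05 s, during which the arm holds its last target. There are 200 camera calls.

TASK

Get the bench refractometer ready for a reading: swing its open prism cover over and press it fully shut, then turn the clicking collar ring on the leaning eyepiece barrel until its pointer tab clicks in at the long raised bar on the dial. Let go, leaving the cover shut, and do not disturb the bottles and the petri dish standing round it.

Things in the scene. Friction and masses are not known exactly. Their poses are not given: they have to be found in the camera images.
- refractometer: Fixed bench refractometer, white base 170 x 240 mm (x, y), 30 mm high. Origin: centre of its underside; z up, -x its front (towards the robot), +y left. Right half: prism block, y -100 to -20, x -72 to +22, 95 mm high, with hinged cover. Left half (y = +55): round eyepiece tube leaning 35 deg from vertical to the front; its free upper end is at x = -61, 191 mm above the worktop.
- cover_hinge (a point): Centre of the prism cover's hinge line, at x = +27, y = -60, z = +98.5 mm in the refractometer's frame (fixed, axes as the refractometer). The hinge line runs along y.
- cover_lip (a point): Middle of the lip at the free end of the prism cover, 102 mm from the hinge line; moves with the cover. The cover is a grey plate 64 mm wide and 10 mm thick, from 3 to 97 mm from the hinge, and a lip 34 mm wide, 6 mm thick carries it to 110 mm.
- cover (a joint): Prism cover angle in rad: 0 = fully shut (level, pointing to the refractometer's front, its upper face 107.5 mm above the worktop), 1.57 = upright, 1.9 = leaning back as far as it goes; starts at 1.6 to 1.85. Stiff hinge (0.11 N m friction): it stays where it is left, so swing it over and press it all the way down with 1 to 4 N near the lip; below 0.05 is shut.
- collar_center (a point): Centre of the collar, on the barrel's axis. Fixed frame: z up along the leaning barrel, -x square to it towards the front and down, y as the refractometer's. The collar is a ribbed metal ring 56 mm across, 24 mm high (12 mm to each side). Its side is free to grip all round but for the pointer tab. The fixed barrel (44 to 47 mm across) ends 34 mm beyond this point along +z.
- pointer_tip (a point): Tip of the collar's only tab, the pointer, 55 mm from the barrel's axis at the collar's mid-height; turns with the collar. The tab is 14 mm wide, narrowing to 8 mm, and 14 mm high.
- stop_mark (a point): Where the pointer tip must come: 55 mm from the axis, straight above (along the barrel) the marked stop, a raised bar 22 x 7 x 5 mm across the edge of the fixed dial flange. The six other clicks have only small studs. The flange is 112 mm across; its upper face lies 30 mm below the collar's centre along the barrel.
- collar (a joint): Turn of the collar in rad, growing anticlockwise seen from the barrel's free upper end (right-handed about collar_center's z), 0 to 2.09. Clicks every 0.349 rad: 0, 0.349, 0.698, 1.047, 1.396, 1.745, 2.094. The marked stop is 1.396; the collar starts at one of the first four. Some 0.1 N m takes it over a click; let go near a click it snaps in.
- dropper_bottle_mid (a point): Centre of a dropper bottle with black cap, 32 mm across, 76 mm high, standing to the right of the refractometer; leave alone.
- reagent_small_mid (a point): Centre of a small white reagent bottle with screw cap, 46 mm across, 96 mm high, standing to the left of the refractometer; leave alone.
- petri_a_mid (a point): Centre of a closed petri dish, 91 mm across, 15 mm high, lying on the worktop in front of the sink; leave alone.

How it is judged:
On the way, in this order (a step that is already met when the one before it is completed fails the run):
1. the prism cover is pressed fully shut, before the collar is set (value of joint cover below 0.05 rad), for 0.2 s.
2. the collar's pointer is at the marked stop with the cover shut (value of joint collar between 1.326 and 1.466 rad and value of joint cover below 0.05 rad), for 0.2 s.
At the end, for the whole second after the job is handed in: The prism cover is shut (below 0.05 rad), the collar rests at the marked stop (within 0.07 rad of 1.396, where the click stop holds it), the two bottles and the dish stand where they were (all of step 2 and velocity of joint collar between -0.1 and 0.1 rad/s); the robot touches nothing.
It fails at once if the dropper bottle is moved by more than 30 mm or tipped (distance of dropper_bottle_mid from where it was at the start of the episode above 0.03 m or angle between dropper_bottle_mid's own z axis and vertical above 0.5 rad).
It fails at once if the small capped reagent bottle is moved by more than 30 mm or tipped (distance of reagent_small_mid from where it was at the start of the episode above 0.03 m or angle between reagent_small_mid's own z axis and vertical above 0.5 rad).
It fails at once if the petri dish is moved by more than 30 mm or tipped (distance of petri_a_mid from where it was at the start of the episode above 0.03 m or angle between petri_a_mid's own z axis and vertical above 0.5 rad).
It also fails if it takes over 48 s, if anything falls off the work surface, if the arm or the gripper's body presses on something with over 40 N, if the wrist force passes 120 N, or if a joint passes its speed limit or range.

## Working session

There is one attempt and no reset: what is moved stays moved. The work goes in short steps, Python scripts to look and compute and a shell command to move; the robot and the scene stay as the last step left them, time stands still between calls to the robot, and variables do not carry over. Pictures are saved under pics/ and viewed, at most 10 in all, crops included, and the job is handed in when it is done.

```bash
ls; mkdir -p pics; cat > h.py <<'E'
import numpy as np, cv2
from workcell import bot, vision, workorder
from scipy.spatial.transform import Rotation as R
def cam(n):
    p=vision.camera(n); p['R']=cv2.Rodrigues(np.array(p['rvec'],float))[0]; p['t']=np.array(p['tvec'],float).ravel(); p['K']=np.array(p['K'],float); return p
def ray(p,uv):
    d=np.linalg.inv(p['K'])@[uv[0],uv[1],1]; return -p['R'].T@p['t'], p['R'].T@d
def proj(p,X):
    c=p['R']@np.array(X)+p['t']; c=p['K']@c; return c[:2]/c[2]
def tri(p,a,q,b):
    o1,d1=ray(p,a);o2,d2=ray(q,b)
    A=np.stack([d1,-d2],1); s=np.linalg.lstsq(A,o2-o1,rcond=None)[0]
    x,y=o1+s[0]*d1,o2+s[1]*d2; return (x+y)/2,np.linalg.norm(x-y)
def dep(p,uv):
    u,v=int(round(uv[0])),int(round(uv[1])); w=p['z_map'][max(v-2,0):v+3,max(u-2,0):u+3]; w=w[w>0]
    if len(w)==0: return None
    o,d=ray(p,uv); return o+d*np.median(w)
E
cat > a.py <<'E'
from h import *
np.set_printoptions(precision=4,suppress=True)
s=cam('scene');t=cam('top')
cv2.imwrite('pics/s1.png',s['image']);cv2.imwrite('pics/t1.png',t['image'])
for n in ['refractometer','cover_hinge','cover_lip','collar_center','pointer_tip','stop_mark','dropper_bottle_mid','reagent_small_mid','petri_a_mid']:
    a=vision.place_of(s,n);b=vision.place_of(t,n)
    print(n,[(np.round(x['position']),round(x['score'],2)) for x in a[:2]],[(np.round(x['position']),round(x['score'],2)) for x in b[:2]])
    if a and b: print('   tri',*tri(s,a[0]['position'],t,b[0]['position']),'dep',dep(s,a[0]['position']),dep(t,b[0]['position']))
o=bot.get_obs();print(o['clock'],o['eef_pos'],o['tool_rot'],R.from_quat(o['tool_rot']).as_matrix())
for p in (s,t): print(-p['R'].T@p['t'])
E
python3 a.py
```

```text
pics
refractometer [(array([336., 263.]), 0.57)] [(array([362., 217.]), 0.77)]
   tri [ 0.5023 -0.205  -0.0094] 0.0011537649105977784 dep [ 0.4629 -0.1659  0.0274] [ 0.4791 -0.1897  0.1395]
cover_hinge [(array([358., 203.]), 0.82), (array([405., 226.]), 0.36)] [(array([402., 205.]), 0.91), (array([243., 258.]), 0.41)]
   tri [ 0.5097 -0.2658  0.0992] 0.003980503877097093 dep [ 0.508  -0.2611  0.1016] [ 0.5069 -0.2657  0.107 ]
cover_lip [] [(array([418., 188.]), 0.74)]
collar_center [(array([324., 203.]), 0.72)] [(array([334., 220.]), 0.75), (array([415., 189.]), 0.47)]
   tri [ 0.4695 -0.1392  0.1601] 0.0003584758400030682 dep [ 0.4448 -0.1162  0.1781] [ 0.464  -0.1376  0.1972]
pointer_tip [(array([316., 229.]), 0.82)] [(array([314., 239.]), 0.56)]
   tri [ 0.4429 -0.1024  0.1325] 0.007911448441872583 dep [ 0.4453 -0.0992  0.1331] [ 0.4394 -0.1052  0.1392]
stop_mark [(array([347., 223.]), 0.88)] [(array([343., 246.]), 0.92), (array([438., 236.]), 0.54)]
   tri [ 0.4278 -0.1555  0.1318] 0.0025927046707739402 dep [ 0.489  -0.2151  0.0828] [ 0.436  -0.163   0.0307]
dropper_bottle_mid [(array([406., 228.]), 0.66)] [(array([437., 235.]), 0.53)]
   tri [ 0.4589 -0.35    0.0338] 0.0039156146461785234 dep [ 0.4464 -0.3375  0.0442] [ 0.4558 -0.3385  0.0729]
reagent_small_mid [(array([267., 310.]), 0.64)] [(array([242., 256.]), 0.95)]
   tri [0.4133 0.0346 0.0469] 0.0020864752616754894 dep [0.395  0.0467 0.0637] [0.4106 0.028  0.0966]
petri_a_mid [(array([232., 374.]), 0.89), (array([265., 310.]), 0.4)] [(array([194., 280.]), 0.84)]
   tri [0.3653 0.1373 0.0076] 0.001686927750145595 dep [0.36   0.1396 0.0127] [0.3657 0.1363 0.0142]
1.0 [ 0.1342 -0.4816  0.2313] [0.9908 0.1355 0.     0.    ] [[ 0.9633  0.2685  0.    ]
 [ 0.2685 -0.9633 -0.    ]
 [ 0.      0.     -1.    ]]
[-0.2295  0.5058  0.6667]
[ 0.3503 -0.1014  0.9788]
```

```bash
python3 - <<'E'
import cv2
s=cv2.imread('pics/s1.png');t=cv2.imread('pics/t1.png')
cv2.imwrite('pics/c1.png',cv2.hconcat([cv2.resize(s[150:350,240:440],(400,400),interpolation=2),cv2.resize(t[150:350,240:440],(400,400),interpolation=2)]))
E
```

```text
(no output)
```

View pics/c1.png

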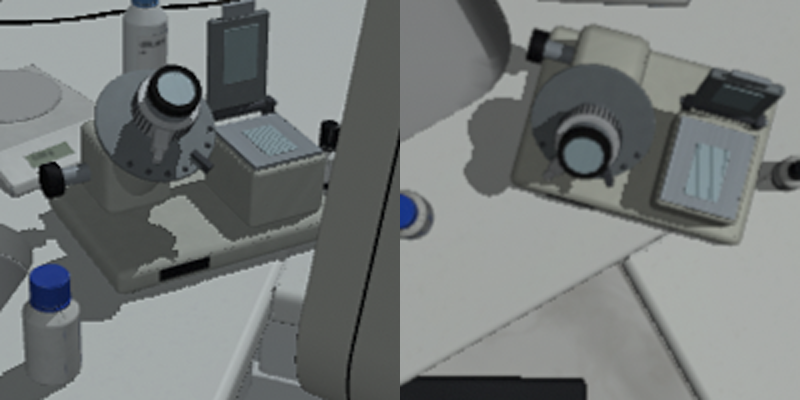

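View pics/t1.png

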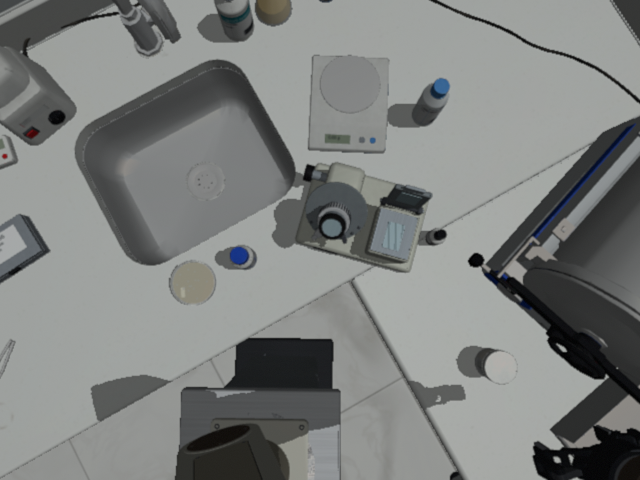

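```bash
cat > m.py <<'E'
from h import *
from scipy.optimize import least_squares
np.set_printoptions(precision=4,suppress=True)
c35,s35=np.cos(np.radians(35)),np.sin(np.radians(35))
CF=np.array([[c35,0,-s35],[0,1,0],[s35,0,c35]])  # collar axes in ref (columns)
CC=np.array([-.061+.034*s35,.055,.191-.034*c35])
HG=np.array([.027,-.060,.0985])
def W(q,X): # q: x,y,yaw
    return np.array([q[0],q[1],0])+R.from_euler('z',q[2]).apply(X)
def onc(phi,z=0,r=.055): return CC+CF@np.array([r*np.cos(phi),r*np.sin(phi),z])
E
cat > b.py <<'E'
from m import *
s=cam('scene');t=cam('top')
Sx=dict(hinge=(358,203),col=(324,203),o=(336,263));
S={n:(vision.place_of(s,n),vision.place_of(t,n)) for n in ['refractometer','cover_hinge','collar_center','stop_mark','pointer_tip']}
pts={'refractometer':np.zeros(3),'cover_hinge':HG,'collar_center':CC}
def res(q):
    r=[]
    for n,X in pts.items():
        for p,l in zip((s,t),S[n]):
            if l: r+=list(proj(p,W(q,X))-l[0]['position'])
    return np.array(r)
f=least_squares(res,[.49,-.2,-.23],loss='soft_l1',f_scale=2)
q=f.x;print(q,np.degrees(q[2]),res(q))
for n in ['stop_mark','pointer_tip']:
    def r2(a): return np.concatenate([proj(p,W(q,onc(a[0])))-l[0]['position'] for p,l in zip((s,t),S[n]) if l])
    best=min((least_squares(r2,[a]) for a in np.arange(-3,3,.7)),key=lambda f:f.cost); print(n,best.x,r2(best.x)); S[n]=best.x[0]
print('diff',S['stop_mark']-S['pointer_tip'])
np.save('q.npy',np.r_[q,S['stop_mark'],S['pointer_tip']])
out=[]
for p in (s,t):
    im=p['image'].copy(); cx,cy=proj(p,W(q,CC)).astype(int); x0,y0=cx-45,cy-40; K=5
    im=cv2.resize(im[y0:y0+100,x0:x0+80],None,fx=K,fy=K,interpolation=cv2.INTER_CUBIC)
    def m(X,c): 
        u=((proj(p,W(q,X))-[x0,y0]+.5)*K).astype(int); cv2.circle(im,tuple(int(i) for i in u),3,c,-1)
    for k in range(7):
        a=S['stop_mark']+(k-4)*.349
        m(onc(a,-.030),(0,0,255) if k==4 else (0,255,255)); m(onc(a),(0,255,0) if k!=4 else (255,0,0))
    m(onc(S['pointer_tip']),(255,0,255)); m(CC,(255,255,255))
    out.append(im)
cv2.imwrite('pics/c2.png',cv2.hconcat(out))
E
python3 b.py
```

```text
[ 0.4986 -0.2004 -0.2607] -14.936977967519628 [-0.1998 -0.2496 -1.658  -2.736   0.911  -1.9699 -0.1683  0.8457  0.3691
  0.842 ]
stop_mark [-2.5908] [ 0.8288 -2.8016 -3.1589 -3.3971]
pointer_tip [-3.6739] [ 3.6097 -3.35    0.6286 -4.8014]
diff 1.0831184449976385
```

View pics/c2.png

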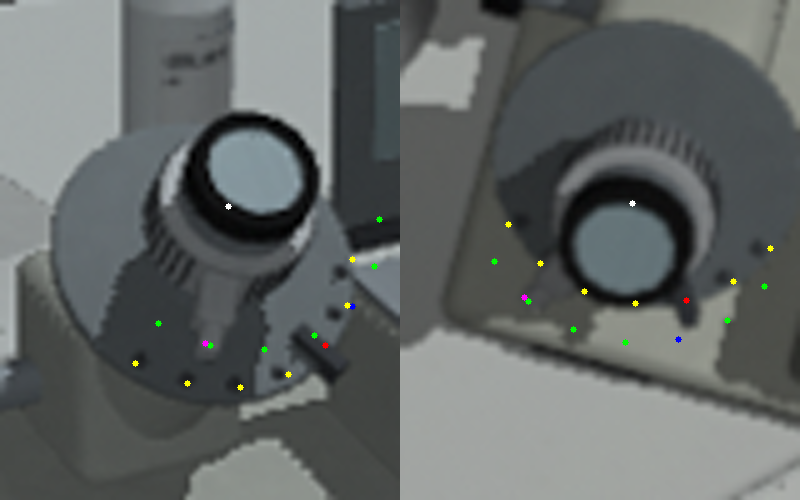

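```bash
python3 - <<'E'
from m import *
q=np.load('q.npy')[:3]
t=cam('top')
for th in np.arange(1.55,1.95,.05): print(th.round(2),proj(t,W(q,HG+.102*np.array([-np.cos(th),0,np.sin(th)]))))
for uv in [(478,262),(490,270),(530,290),(500,240),(560,220),(600,300),(590,460),(570,440),(495,365)]: print(uv,dep(t,uv))
Ri=R.from_euler('z',q[2])
def ref(X): return Ri.inv().apply(np.array(X)-[q[0],q[1],0])*1e3
print('start in ref',ref(bot.get_obs()['eef_pos']))
print('hinge,collar world',W(q,HG),W(q,CC),'dropper ref',ref([.459,-.35,0]))
E
```

```text
1.55 [411.7349 194.9859]
1.6 [412.5016 192.0595]
1.65 [413.2338 189.173 ]
1.7 [413.9288 186.3365]
1.75 [414.5846 183.5594]
1.8 [415.1989 180.8509]
1.85 [415.7701 178.22  ]
1.9 [416.2963 175.6751]
(478, 262) [ 0.394  -0.351   0.2602]
(490, 270) [ 0.3823 -0.3702  0.2563]
(530, 290) [ 0.3532 -0.4621  0.1847]
(500, 240) [ 0.4556 -0.4875  0.0004]
(560, 220) [ 0.4701 -0.5144  0.188 ]
(600, 300) [ 0.3406 -0.4794  0.3477]
(590, 460) [ 0.144  -0.4479  0.3643]
(570, 440) [ 0.0826 -0.5745  0.0781]
(495, 365) [ 0.2132 -0.4457  0.0668]
start in ref [-279.5644 -365.6829  231.2984]
hinge,collar world [ 0.5092 -0.2653  0.0985] [ 0.4727 -0.1365  0.1631] dropper ref [   0.2933 -154.7823    0.    ]
```

```bash
python3 -m creep '[[[0,0,-12],[0,0,-0.173]],[[0,0,-12],[0,0,-0.173]],[[0,0,-12],[0,0,-0.173]],[[0,0,-12],[0,0,-0.173]],[[0,0,-12],[0,0,-0.173]],[[0,0,-12],[0,0,-0.173]],[[0,0,0],[0,0,0]]]' 0
```

```text
clock: 2.52
eef_pos: [0.1344, -0.4822, 0.3042]
tool_rot: [0.794, 0.608, -0.0, 0.001]
ft_force: [0.1, -0.5, -0.2]
grip_width: -0.0004
grasp_force: 0.0
```

```bash
python3 -m creep '[[[50,4,0],[0,0,0]],[[50,4,0],[0,0,0]],[[50,4,0],[0,0,0]],[[50,4,0],[0,0,0]],[[50,4,0],[0,0,0]],[[10,50,0],[0,0,0]],[[10,50,0],[0,0,0]],[[10,50,0],[0,0,0]],[[10,55,0],[0,0,0]],[[10,55,0],[0,0,0]],[[6,50,0],[0,0,0]],[[0,54,0],[0,0,0]]]' 0; cat > r.py <<'E'
from m import *
q=np.load('q.npy')[:3];o=bot.get_obs();Ri=R.from_euler('z',q[2])
print('ref mm',Ri.inv().apply(np.array(o['eef_pos'])-[q[0],q[1],0])*1e3,'j',np.array(o['joint_pos']),'F',np.array(o['ft_force']),o['clock'])
M=CF.T@Ri.inv().as_matrix()@R.from_quat(o['tool_rot']).as_matrix()
print('tool axes in collar frame (cols)\n',M)
d=W(q,CC)-o['eef_pos'];Rt=R.from_quat(o['tool_rot']);print('collar in tool frame mm',Rt.inv().apply(d)*1e3)
E
python3 r.py
```

```text
clock: 4.03
eef_pos: [0.5858, -0.2847, 0.3026]
tool_rot: [0.794, 0.608, -0.0, -0.0]
ft_force: [1.3, -0.7, 1.3]
grip_width: 0.0003
grasp_force: 0.0
ref mm [105.964  -59.0515 302.6365] j [-0.4525  0.5627  0.6693  1.6778  0.      1.3817] F [ 1.3274 -0.7026  1.335 ] 4.025
tool axes in collar frame (cols)
 [[ 0.0023  0.8189 -0.5739]
 [ 1.     -0.0027  0.0001]
 [-0.0015 -0.5739 -0.8189]]
collar in tool frame mm [ 113.6401 -147.7091  139.5624]
```

```bash
python3 -m creep '[[[0,0,45],[0,0,0]],[[0,0,45],[0,0,0]],[[0,0,36],[0,0,0]],[[0,-22,-2],[0,0,0]],[[0,-22,-2],[0,0,0]],[[0,-18,-4],[0,0,0]],[[0,-18,-2],[0,0,0]],[[0,-18,2],[0,0,0]],[[0,-15,4],[0,0,0]],[[0,-14,8],[0,0,0]],[[0,-12,9],[0,0,0]],[[0,-8,10],[0,0,0]]]' 0; python3 r.py|head -1; python3 -c "
from h import *
s=cam('top');c=cam('scene');cv2.imwrite('pics/s2.png',cv2.hconcat([cv2.resize(c['image'][100:340,240:440],(400,480)),cv2.resize(s['image'][100:340,290:490],(400,480))]))"
```

```text
clock: 5.52
eef_pos: [0.4416, -0.247, 0.1537]
tool_rot: [0.794, 0.608, -0.0, -0.0]
ft_force: [-0.4, -0.3, 1.6]
grip_width: 0.0
grasp_force: 0.4
ref mm [-43.0929 -59.7268 153.7177] j [-0.5099  0.3    -0.1229  1.148  -0.      1.3242] F [-0.4311 -0.2543  1.6344] 5.525
```

View pics/s2.png

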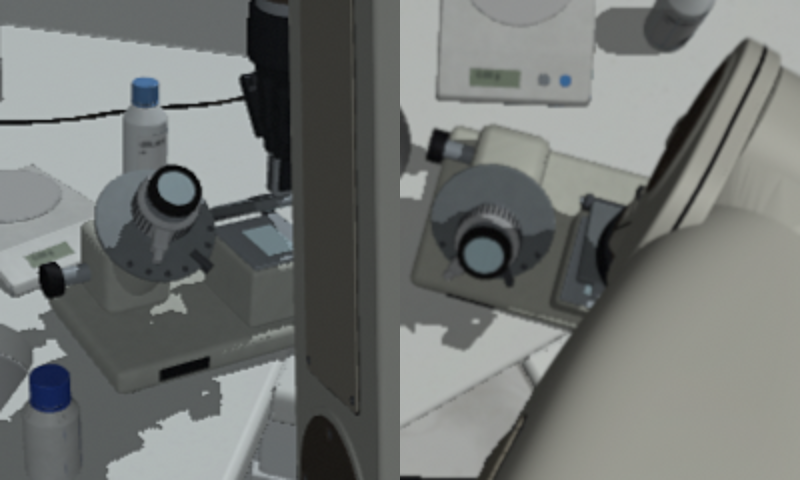

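The cover (left panel ~(240,205)) is swung well over and follows the fingertips. I'll go on down.

```bash
python3 -m creep '[[[0,-6,12],[0,0,0]],[[0,-3,12],[0,0,0]],[[0,0,12],[0,0,0]],[[0,0,6],[0,0,0]],[[0,0,3],[0,0,0]],[[0,0,1],[0,0,0]],[[0,0,0],[0,0,0]]]' 0; python3 r.py|head -1
```

```text
clock: 6.5
eef_pos: [0.4338, -0.245, 0.1085]
tool_rot: [0.793, 0.609, 0.0, 0.0]
ft_force: [0.2, 0.3, -0.3]
grip_width: -0.0001
grasp_force: 0.0
ref mm [-51.1112 -59.7843 108.5138] j [-0.5141  0.3264 -0.2141  1.0296  0.0001  1.3176] F [ 0.2353  0.2887 -0.2854] 6.5
```

```bash
python3 -m creep '[[[0,0,1],[0,0,0]],[[0,0,1],[0,0,0]],[[0,0,0],[0,0,0]],[[0,0,0],[0,0,0]]]' 0; python3 -m creep '[[[0,0,1],[0,0,0]],[[0,0,0],[0,0,0]],[[0,0,0],[0,0,0]]]' 0
```

```text
clock: 7.0
eef_pos: [0.4339, -0.2451, 0.1075]
tool_rot: [0.793, 0.609, 0.0, 0.001]
ft_force: [-1.6, 0.9, 5.9]
grip_width: 0.0001
grasp_force: 3.1
clock: 7.38
eef_pos: [0.4339, -0.2451, 0.1074]
tool_rot: [0.793, 0.609, 0.0, 0.001]
ft_force: [-2.4, 2.0, 12.7]
grip_width: -0.0002
grasp_force: 6.0
```

```bash
python3 -m creep '[[[0,0,-30],[0,0,0]],[[0,0,-50],[0,0,0]],[[0,0,-50],[0,0,0]],[[58,-17,0],[0,0,0]],[[58,-17,0],[0,0,0]],[[0,0,0],[-0.153,0,0]],[[0,0,0],[-0.153,0,0]],[[0,0,0],[-0.153,0,0]],[[0,0,0],[-0.152,0,0]],[[0,0,0],[0,0,0]]]' 0; python3 r.py
```

```text
clock: 8.62
eef_pos: [0.4252, -0.1224, 0.2306]
tool_rot: [0.757, 0.582, 0.181, 0.235]
ft_force: [-0.7, 0.4, -0.2]
grip_width: 0.0003
grasp_force: 0.0
ref mm [-91.0533  56.4037 230.6227] j [-0.2928 -0.3092 -0.7129  0.5647  0.0182  1.5448] F [-0.7317  0.4369 -0.1722] 8.625
tool axes in collar frame (cols)
 [[ 0.0004  1.     -0.0083]
 [ 1.     -0.0004 -0.    ]
 [-0.     -0.0083 -1.    ]]
collar in tool frame mm [-1.4014  2.5829 83.6764]
```

```bash
python3 -m creep '[[[0,0,0],[0,0,-0.175]],[[0,0,0],[0,0,-0.175]],[[0,0,0],[0,0,-0.175]],[[0,0,0],[0,0,-0.175]],[[0,0,0],[0,0,-0.175]],[[0,0,0],[0,0,-0.175]],[[0,0,0],[0,0,0]]]' 85; python3 r.py
```

```text
clock: 9.5
eef_pos: [0.4329, -0.1247, 0.2376]
tool_rot: [0.364, 0.881, 0.039, 0.299]
ft_force: [-0.3, -0.5, 0.5]
grip_width: 0.0849
grasp_force: 0.0
ref mm [-83.0126  56.1479 237.5757] j [-0.2928 -0.3019 -0.6956  0.5652  0.0181  0.4969] F [-0.3203 -0.5361  0.5373] 9.5
tool axes in collar frame (cols)
 [[-0.8663  0.4996  0.0013]
 [ 0.4996  0.8663 -0.0003]
 [-0.0012  0.0004 -1.    ]]
collar in tool frame mm [ 7.0539 -5.3668 84.7676]
```

```bash
python3 - <<'E'
from m import *
q=np.load('q.npy')[:3]
s=cam('scene');t=cam('top')
E=W(q,CC+CF@np.array([0,0,.034]))
obs=[]
for p,g in ((s,(50.6,34.6)),(t,(44.4,52.4))):
    c=proj(p,W(q,CC)).astype(int)-[45,40]; u=np.array(g)+c-.5; obs.append(u); print('pred end',proj(p,E),'seen',u)
X,e=tri(s,obs[0],t,obs[1]);print('end face tri',X,e,'pred',E)
Ri=R.from_euler('z',q[2]);print('diff in collar frame mm',CF.T@Ri.inv().apply(X-E)*1e3)
cv2.imwrite('pics/s3.png',cv2.hconcat([cv2.resize(p['image'][130:290,240:400],(400,400)) for p in (s,t)]))
E
```

```text
pred end [327.7467 191.1084] seen [327.1 194.1]
pred end [330.6037 226.8542] seen [330.9 229.9]
end face tri [ 0.4509 -0.1306  0.1866] 0.00456325099675845 pred [ 0.4539 -0.1315  0.191 ]
diff in collar frame mm [-5.036   0.1268 -1.8625]
```

View pics/s3.png

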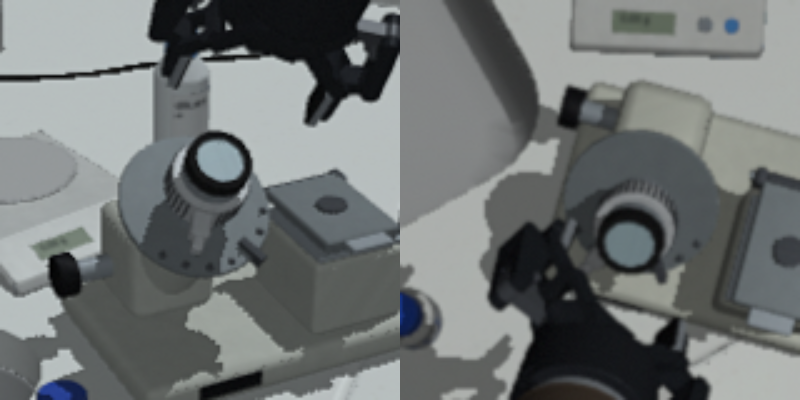

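```bash
python3 -m creep '[[[9.5,-7,0],[0,0,0]],[[0,0,20],[0,0,0]],[[0,0,20],[0,0,0]],[[0,0,20],[0,0,0]],[[0,0,0],[0,0,0]]]' 85; python3 r.py; python3 -c "
from h import *
s=cam('top');c=cam('scene');cv2.imwrite('pics/s4.png',cv2.hconcat([cv2.resize(p['image'][140:280,260:400],(400,400)) for p in (c,s)]))"
```

```text
clock: 10.22
eef_pos: [0.4528, -0.1314, 0.1774]
tool_rot: [0.364, 0.882, 0.039, 0.296]
ft_force: [-0.2, -0.9, -0.1]
grip_width: 0.0849
grasp_force: 0.0
ref mm [-62.0433  54.8508 177.4366] j [-0.2948 -0.1743 -0.7806  0.3581  0.0193  0.494 ] F [-0.1711 -0.9446 -0.1324] 10.225
tool axes in collar frame (cols)
 [[-0.8668  0.4986 -0.0042]
 [ 0.4986  0.8668 -0.0001]
 [ 0.0035 -0.0022 -1.    ]]
collar in tool frame mm [-7.4929  4.4862 23.4518]
```

View pics/s4.png

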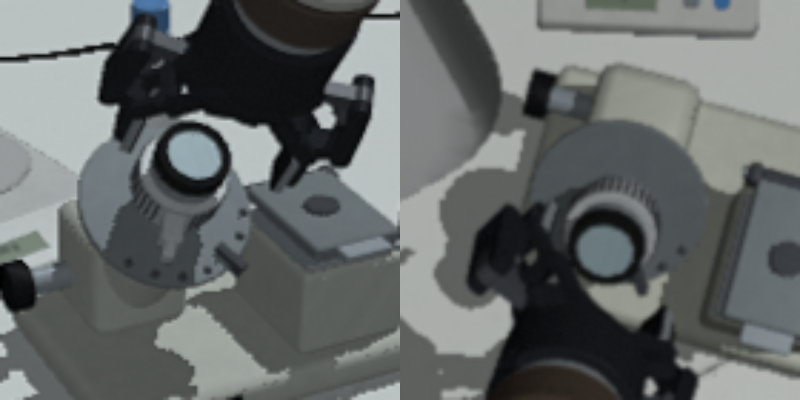

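```bash
python3 -m creep '[[[-5.5,3,0],[0,0,0]],[[0,0,15],[0,0,0]],[[0,0,14],[0,0,0]],[[0,0,14],[0,0,0]],[[0,0,0],[0,0,0]],[[0,0,0],[0,0,0]]]' 85; python3 r.py; python3 -c "
from h import *
s=cam('top');c=cam('scene');cv2.imwrite('pics/s5.png',cv2.hconcat([cv2.resize(p['image'][140:280,260:400],(400,400),interpolation=2) for p in (c,s)]))"
```

```text
clock: 11.08
eef_pos: [0.4832, -0.1396, 0.1487]
tool_rot: [0.363, 0.882, 0.039, 0.299]
ft_force: [0.0, -0.2, -0.4]
grip_width: 0.0848
grasp_force: 0.0
ref mm [-30.5505  54.7256 148.6827] j [-0.292  -0.0574 -0.7809  0.2355  0.0178  0.4955] F [ 0.0062 -0.1816 -0.3943] 11.075
tool axes in collar frame (cols)
 [[-0.8672  0.4979  0.0012]
 [ 0.4979  0.8672 -0.0002]
 [-0.0011  0.0004 -1.    ]]
collar in tool frame mm [  0.6977  -0.0887 -18.1303]
```

View pics/s5.png

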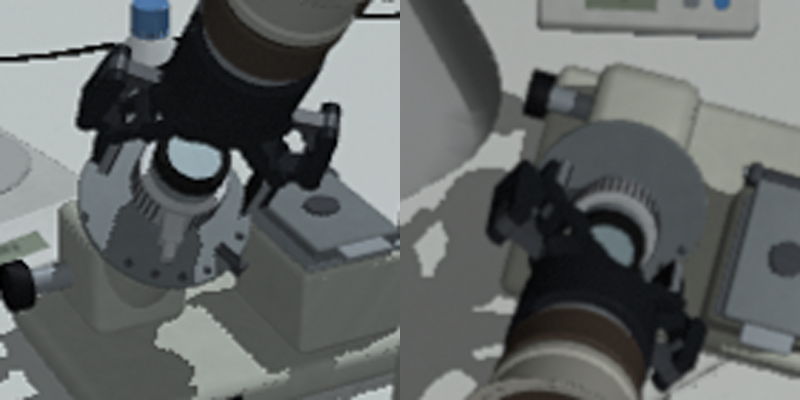

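```bash
python3 -m creep '[[[0,0,0],[0,0,0]],[[0,0,0],[0,0,0]],[[0,0,0],[0,0,0]],[[0,0,0],[0,0,0]],[[0,0,0],[0,0,0]]]' 58; python3 -m creep '[[[0,0,0],[0,0,0]],[[0,0,0],[0,0,0]],[[0,0,0],[0,0,0]]]' 50; python3 r.py
```

```text
clock: 11.8
eef_pos: [0.4829, -0.1395, 0.1477]
tool_rot: [0.363, 0.882, 0.039, 0.298]
ft_force: [0.8, -0.5, -0.4]
grip_width: 0.0581
grasp_force: 0.0
clock: 12.18
eef_pos: [0.4823, -0.14, 0.148]
tool_rot: [0.364, 0.882, 0.038, 0.298]
ft_force: [-6.0, 0.3, 6.7]
grip_width: 0.0546
grasp_force: 61.2
ref mm [-31.3192  54.1631 147.9514] j [-0.2924 -0.0573 -0.7822  0.2354  0.0164  0.4954] F [-5.9575  0.3291  6.7125] 12.175
tool axes in collar frame (cols)
 [[-0.8672  0.498  -0.0002]
 [ 0.498   0.8672 -0.0017]
 [-0.0007 -0.0016 -1.    ]]
collar in tool frame mm [  0.0757   0.8852 -18.289 ]
```

```bash
python3 -m creep '[[[0,0,0],[0,0,-0.1]],[[0,0,0],[0,0,-0.1]],[[0,0,0],[0,0,-0.1]],[[0,0,0],[0,0,0]]]' 50;python3 -m creep '[[[0,0,0],[0,0,-0.125]],[[0,0,0],[0,0,-0.125]],[[0,0,0],[0,0,-0.125]],[[0,0,0],[0,0,-0.125]],[[0,0,0],[0,0,-0.125]],[[0,0,0],[0,0,-0.12]],[[0,0,0],[0,0,0]],[[0,0,0],[0,0,0]]]' 50; python3 r.py
```

```text
clock: 12.68
eef_pos: [0.4824, -0.1397, 0.148]
tool_rot: [0.227, 0.926, -0.007, 0.301]
ft_force: [-5.9, 1.2, 6.5]
grip_width: 0.0541
grasp_force: 61.3
clock: 13.68
eef_pos: [0.4825, -0.1391, 0.1479]
tool_rot: [-0.125, 0.945, -0.115, 0.278]
ft_force: [-6.3, 2.2, 6.0]
grip_width: 0.0543
grasp_force: 61.4
ref mm [-31.3184  55.0697 147.93  ] j [-0.2917 -0.0573 -0.7823  0.2353  0.0182 -0.5496] F [-6.3173  2.2118  6.0329] 13.675
tool axes in collar frame (cols)
 [[-0.8657 -0.5006 -0.0001]
 [-0.5006  0.8657  0.0005]
 [-0.0001  0.0005 -1.    ]]
collar in tool frame mm [ -0.3055  -0.247  -18.3056]
```

Turned 60°. Open, back out along the barrel, then look.

```bash
python3 -m creep '[[[0,0,0],[0,0,0]],[[0,0,0],[0,0,0]],[[0,0,0],[0,0,0]],[[0,0,0],[0,0,0]],[[0,0,0],[0,0,0]],[[0,0,-20],[0,0,0]],[[0,0,-35],[0,0,0]],[[0,0,-45],[0,0,0]],[[0,0,-45],[0,0,0]],[[0,0,-20],[0,0,0]],[[0,0,0],[0,0,0]]]' 85; cat > c.py <<'E'
from m import *
Q=np.load('q.npy');q=Q[:3]
s=cam('scene');t=cam('top');out=[]
for p,n in ((s,'scene'),(t,'top')):
    for k in ['pointer_tip','stop_mark','cover_lip','dropper_bottle_mid','reagent_small_mid','petri_a_mid']: print(n,k,[(np.round(x['position']),round(x['score'],2)) for x in vision.place_of(p,k)[:1]])
    im=p['image'];c=proj(p,W(q,CC)).astype(int);im=im[c[1]-50:c[1]+50,c[0]-40:c[0]+40];out.append(cv2.resize(im,None,fx=5,fy=5,interpolation=cv2.INTER_CUBIC))
    for j in range(0,7): print(j,proj(p,W(q,onc(Q[3]-.02+(j-4)*.349))).round(0),end=' ')
cv2.imwrite('pics/s6.png',cv2.hconcat(out))
E
python3 c.py
```

```text
clock: 15.05
eef_pos: [0.392, -0.1153, 0.2851]
tool_rot: [-0.125, 0.945, -0.116, 0.28]
ft_force: [0.5, 0.7, -0.1]
grip_width: 0.0847
grasp_force: 0.0
scene pointer_tip [(array([344., 223.]), 0.57)]
scene stop_mark [(array([347., 223.]), 0.81)]
scene cover_lip [(array([387., 228.]), 0.76)]
scene dropper_bottle_mid [(array([230., 374.]), 0.71)]
scene reagent_small_mid [(array([267., 311.]), 0.83)]
scene petri_a_mid [(array([229., 375.]), 0.83)]
0 [308. 224.] 1 [318. 228.] 2 [329. 229.] 3 [339. 227.] 4 [347. 221.] 5 [351. 213.] 6 [352. 204.] top pointer_tip [(array([342., 248.]), 0.66)]
top stop_mark [(array([343., 246.]), 0.83)]
top cover_lip [(array([388., 260.]), 0.81)]
top dropper_bottle_mid []
top reagent_small_mid [(array([245., 258.]), 0.6)]
top petri_a_mid [(array([193., 281.]), 0.67)]
0 [305. 229.] 1 [312. 237.] 2 [321. 243.] 3 [331. 246.] 4 [342. 246.] 5 [351. 242.] 6 [359. 235.]
```

View pics/s6.png

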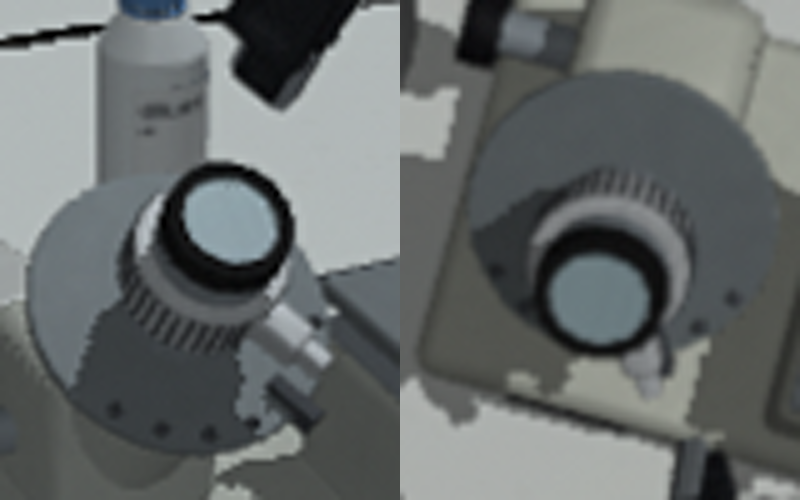

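The pointer tip (crop left (325,355)) stands above the raised bar (295,400). Four studs show before the bar, and the cover is level, so I'm handing in.

```bash
python3 -c "
from h import *
print(workorder.job_done())"
```

```text
the job is handed in; nothing more can be done
None
```

The job is handed in: the prism cover is pressed shut and the collar pointer was turned 60° to the long raised bar. The gripper is clear, and the last pictures showed the reagent bottle and petri dish unmoved; the dropper bottle was not visible in them. No verdict was returned.

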